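Close in the dusting tray and set its air valve

ROBOT

A 6-joint arm with a two-finger parallel gripper is mounted at the origin on the work surface. World frame = base frame: x ahead of the robot, y to its left, z up, the work surface at z = 0. Lengths are in m, angles in rad, forces in N, time in s.
With the tool pointing down it reaches from about 0.3 to 0.775 m from the base axis. Payload 14.6 kg.
Tool frame: the origin (TCP) lies at the very end of the fingers, on their centre line; the grasp point (between the pads) lies 19 mm behind it; z points along the fingers, y is the line along which they close (so a half turn about z gives the same grasp; the last joint's range is limited). The gripper opens to 94 mm and grips with 3 to 60 N. Pads are 16 mm wide; open, the fingers measure 119 mm over their backs; the gripper's body (75 mm by 177 mm) begins 78 mm behind the grasp point.
Start: joints at [1.214, 0.3, 1.521, -0, 1.321, -0.067], TCP at [0.157, 0.527, 0.205] pointing down, gripper open.
Joint ranges: [-3.03, 3.03], [-0.79, 2.21], [0.23, 2.52], [-1.04, 4.18], [0, 3.07], [-2.55, 2.55]. Speed limits (rad/s): [2.22, 2.22, 2.57, 3.14, 3.14, 3.14].

INTERFACE

Orientations are given as [roll, pitch, yaw] about the fixed x, y, z axes, in that order (R = Rz(yaw) Ry(pitch) Rx(roll)).
In Python, from station import ctrl gives the robot as it stands. The module is installed in compiled form; this text tells all that it offers.
- The arm moves only by the tool step_arm, never from a script. Its argument "deltas" is a list of rows, each an object with "dp": the shift along the tool's x, y, z scaled (see below), a list of three; "twist": the turn about the tool's z scaled (see below). In form: [{"dp": [tx, ty, tz], "twist": twist}, ...]. A call has 1 to 12 rows; each row shifts and turns the commanded pose from where the row before left it, along the tool's axes as they then stand; what a row does not reach is not made up. The controller multiplies each number of a shift by 0.04 m and each number of a turn by 4 degrees. A row lasts 1/10 s, in which the tool goes at most 50 mm and 8.59 degrees, less where a joint would pass 70% of its speed; a pose out of reach is approached as far as the arm can. A call with a number of a shift or a turn outside -1 to 1 is refused whole. A call with a gripper value outside its range is refused whole. "gripper" is the opening, from -1 (shut) to 1 (fully open), set as the call begins (left out, the last holds). The fingers move at their own pace and stop on an object; "squeeze" is the grip in N (left out, the last holds). Time passes only in rows, so rows that do not move let the fingers close. It gives the time, the measured TCP pose, the force, the opening and the grip force at its end, in the units of the state.
- ctrl.get_obs(): the state, without advancing time (a new reading comes with each control period).
- ctrl.camera(name): name is "scene" or "top" or "wrist"; returns (picture, depth): 480x640x3 uint8, red, green, blue; 480x640 float32, m along the optical axis (not along the pixel's ray), 0 where there is no reading.
- ctrl.get_calibration(name): a dict with "fx", "fy", "cx", "cy" (pixels), "world_to_cam" (4x4, takes a point from world to camera coordinates); the wrist camera has in their place "hand_eye" (4x4, takes a point from camera to tool coordinates, whose origin is the TCP and whose axes are the flange's). Camera axes: x right, y down, z forward; pixel columns grow to the right and rows downward; lengths in m; the calibration is good to about 2 mm. A picture is of the moment at which its call begins: read the wrist's pose just before it. get_calibration takes no time and is no camera call.
- ctrl.hand_in(): hands the job in; it is judged then, once.
Trained networks look in the newest picture that a camera, given by its name, has taken for a name from the list of things; names that differ only in an ending like _2 or _b are one class to them, and where a whole thing is asked for, a point or a joint stands for the part that bears it (a point fixed in the world has none). Each returns a list of dicts, best first, with "conf" (0 to 1); they miss things now and then, are a little off and sometimes report something else, mostly with a low value. They report only what shows in the picture. A call takes as long as a camera call.
- ctrl.spot_in(camera, label): "rect" ([left, top, right, bottom] as shares, 0 to 1, of the picture: columns of its width, rows of its height, round what is visible of it).
- ctrl.cut_out(camera, label): "pixels" (480x640 bool, what is visible of it) and "rect" ([left, top, right, bottom] as shares, 0 to 1, of the picture: columns of its width, rows of its height, round what is visible of it).
The state is a dict: "time_s": time; "qpos": joint angles; "joint_vel": joint speeds; "tau": joint torques, N m; "ee_pos": TCP position; "eef_rot": TCP orientation; "force": force on the tool from outside, world axes, zero at the start; "moment": the same for the moment, N m; "grip_width": finger opening in m; "grip_force": force on a finger pad.
Only numpy, scipy, OpenCV 4.12 (cv2) and the standard library are available. Lean on these libraries where they do the work, as an engineer would, in place of code of your own. Each camera call takes 0.05 s, during which the arm holds its last target. There are 200 camera calls.

TASK

Get the bench air-duster ready for the steel part lying in its folding tray: first raise the tray's three drooping side panels until each stands upright, and only then turn the air valve's long lever (it starts shut) until it points at the set-mark tab on its dial, to within about 4 degrees, and let go. Leave the set mark, the small drain handle, the part, the bottle and the wooden case as they are.

Things in the scene. Friction and masses are not known exactly. Their poses are not given: they have to be found in the camera images.
- tray: White plastic folding tray, fixed. Origin: centre of its underside. Base 130 x 130 x 12 mm. Hinged panels on its left (+y), right (-y) and far (+x) sides droop outwards; each is 120 mm wide, 85 mm from hinge to free edge, 8 mm thick. Hinge axes: parallel to the sides, 69 mm from the centre, z = 16 mm, in the panels' mid-plane. Upright panels reach z = 101 mm.
- near_wall (a point): Middle of the top edge of the tray's fixed wall (130 mm wide, 8 mm thick) on its -x side, 69 mm from the tray's centre, 101 mm above the bench. A brass nozzle stub 14 mm thick sticks 12 mm out of both its faces, 26 mm below this point; outside, a thin pipe runs down from it.
- panel_left (a joint): Hinge of the tray's +y panel: angle above horizontal, 0 = flat outwards, 1.571 = upright, stop at 1.65. Starts 0.4 to 1.0. Friction hinge (about 0.08 N m, 1 to 3 N at the free edge): stays where it is left. Fingertips set against the free edge from outside and moved in and up along the edge's arc raise it.
- panel_right (a joint): Hinge of the tray's -y panel; same meaning and behaviour as panel_left.
- panel_far (a joint): Hinge of the tray's +x panel; same meaning and behaviour as panel_left.
- air_station: Grey air-valve console, fixed. Origin: on the bench at its front edge, 120 mm in front (-x) of the middle of its sloped face, which is 230 mm along the slope and 260 mm wide (its y). The face looks to the station's -x (robot side) and up: its normal leans 28 degrees from vertical towards -x. Upper edge at x = 222 mm, z = 139 mm, above its upright back.
- face_mid (a point): Middle of the sloped face, at station x = 120 mm, z = 85 mm (axes as the station's). The valve axis is the face's normal through it. Here sit a flat round dial 224 mm in diameter and a brass ball valve, 44 mm thick, up to 41 mm off the face, with a 34 mm pipe along the slope, 60 mm up and 50 mm down it, up to 36 mm off the face.
- lamp_mid (a point): Middle of a fixed white strip lamp, 22 mm thick, 250 mm long along the station's y, at station x = 90 mm, z = 335 mm. At y = +-105 mm, 14 mm bars run level from it to posts at x = 238 mm. It keeps the gripper's body from straight above the lever: lean the tool in along the face's normal, from the robot's side.
- air_lever (a joint): Air lever's angle about the valve axis. 0 = shut (start): lever points to the station's +y; grows anticlockwise (facing the dial) towards down-slope, 1.571 = fully open, pointing down-slope. Friction about 0.2 N m (3 N at the grip): stays where left. Flat steel bar, black rubber grip, 16 mm wide, 6 thick, 88 long from the axis (16 mm behind it), its mid-plane 50 mm above the face.
- lever_tip (a point): Middle of the air lever's free end, 88 mm from the valve axis. Its y axis points along the lever outwards, its z axis along the face's normal.
- set_mark (a joint): Angle of the set-mark tab on the dial, same zero and sense as air_lever: the lever is set when both angles are equal. Drawn 0.5 to 1.1. Stiff; must not be moved.
- mark_tip (a point): Top of the set-mark tab: a small dark steel block 22 mm long (radially, 92 to 114 mm from the valve axis), 10 mm wide, its top 17 mm above the face. Its y axis points radially outwards.
- drain (a joint): Angle of the drain valve's small T-handle (bystander): round bar 60 mm long, 12 mm thick, 50 mm above the face; its axis is 40 mm up-slope of the face's middle and 95 mm to the station's -y. Must not be turned.
- drain_tip (a point): One end of the drain T-handle, 30 mm from its axis.
- part: Bystander: loose turned steel flange lying on the tray's floor, 64 mm in diameter, 32 mm high. Origin: centre of its underside.
- bottle: Bystander: loose white round cleaner bottle, 56 mm in diameter, 150 mm high, standing beyond one of the tray's two far corners. Origin: centre of its underside.
- case: Bystander: loose closed wooden gauge-block case, 60 x 90 x 45 mm (x, y, z), near the tray's other far corner. Origin: centre of its underside.

How it is judged:
By the outcome, as a careful person would: the job done as asked, in the order asked, and still so for the second after the job is handed in, with the robot touching nothing.
It also fails if it takes over 72 s, if anything falls off the work surface, if the arm or the gripper's body presses on something with over 40 N, if the wrist force passes 120 N, or if a joint passes its speed limit or range.

## Working session

There is one attempt and no reset: what is moved stays moved. The work goes in short steps, Python scripts to look and compute and a tool call to move; the robot and the scene stay as the last step left them, time stands still between calls to the robot, and variables do not carry over. Pictures are saved under pics/ and viewed, at most 10 in all, crops included, and the job is handed in when it is done.

Besides the shell and the picture viewer there is one more tool, called after "Emit:" by a JSON object that holds its "method" and its "body", one argument or row to a line. step_arm: Moves the arm, as the interface text tells. Its arguments: {"type":"object","properties":{"deltas":{"type":"array"},"gripper":{"type":"number"},"squeeze":{"type":"number"}},"required":["deltas"]}

```bash
mkdir -p pics; cat > h.py <<'E'
import numpy as np, cv2
from station import ctrl
from scipy.spatial.transform import Rotation as R
def cloud(name):
    o=ctrl.get_obs(); im,d=ctrl.camera(name); c=ctrl.get_calibration(name)
    v,u=np.mgrid[0:480,0:640]
    P=np.stack([(u-c['cx'])/c['fx']*d,(v-c['cy'])/c['fy']*d,d],-1)
    if 'hand_eye' in c:
        T=np.eye(4);T[:3,:3]=R.from_euler('xyz',o['eef_rot']).as_matrix();T[:3,3]=o['ee_pos'];T=T@np.array(c['hand_eye'])
    else: T=np.linalg.inv(np.array(c['world_to_cam']))
    W=P@T[:3,:3].T+T[:3,3]; W[d==0]=np.nan
    return im,W
def save(n,im): cv2.imwrite('pics/'+n,im[...,::-1])
E
python3 - <<'E'
from h import *
o=ctrl.get_obs();print(o)
for n in('scene','top'):
    im,W=cloud(n);save(n+'1.png',im);np.save(n+'W.npy',W)
    c=ctrl.get_calibration(n);print(n,np.linalg.inv(c['world_to_cam'])[:3,3])
    for l in('tray','panel_left','panel_right','panel_far','air_station','air_lever','set_mark','drain','part','bottle','case'):
        for r in ctrl.cut_out(n,l)[:1]:
            p=W[r['pixels']];print(l,round(r['conf'],2),(np.array(r['rect'])*[640,480,640,480]).round(),np.nanmedian(p,0).round(3),np.nanpercentile(p,3,axis=0).round(3),np.nanpercentile(p,97,axis=0).round(3))
E
```

```text
{'time_s': 0.0, 'qpos': array([ 1.21440500e+00,  3.00476388e-01,  1.52159779e+00,  1.30435271e-05,
        1.32069912e+00, -6.65638470e-02]), 'joint_vel': array([ 0.00030535,  0.00133439, -0.00109955, -0.0001899 , -0.00061267,
       -0.00208793]), 'tau': array([-1.77297781e-03, -5.31808054e+01, -3.52733409e+01,  7.07428926e-02,
        2.44711968e-02, -6.75681531e-05]), 'ee_pos': array([0.15706892, 0.52681365, 0.20487637]), 'eef_rot': array([-3.14041547e+00, -9.11355662e-05,  2.85176188e+00]), 'force': array([-0.11620756,  0.35839749, -0.70674232]), 'moment': array([ 0.00946817,  0.04286246, -0.01427486]), 'grip_force': 0.0, 'grip_width': 0.09419068982432913}
scene [ 0.94627401 -0.47468669  1.0801772 ]
tray 0.88 [185. 265. 299. 368.] [ 0.518 -0.269  0.034] [ 0.443 -0.392  0.009] [ 0.637 -0.14   0.093]
panel_left 0.71 [251. 263. 302. 318.] [ 0.521 -0.167  0.036] [ 0.462 -0.205  0.002] [ 0.576 -0.128  0.054]
panel_right 0.98 [182. 325. 234. 363.] [ 0.508 -0.374  0.055] [ 0.449 -0.4    0.014] [ 0.564 -0.342  0.082]
panel_far 0.69 [242. 323. 295. 367.] [ 0.617 -0.286  0.051] [ 0.581 -0.
[... 1086 characters left out ...]
]
panel_far 0.91 [382. 216. 423. 243.] [ 0.611 -0.278  0.047] [ 0.579 -0.334  0.019] [ 0.642 -0.222  0.072]
air_station 0.9 [142. 166. 273. 290.] [0.568 0.256 0.115] [0.475 0.133 0.033] [0.702 0.381 0.345]
air_lever 0.65 [187. 245. 224. 261.] [0.545 0.289 0.131] [0.53  0.24  0.075] [0.561 0.336 0.138]
drain 0.58 [241. 217. 262. 233.] [0.62  0.144 0.157] [0.588 0.14  0.144] [0.626 0.187 0.162]
part 0.62 [395. 254. 418. 278.] [ 0.504 -0.28   0.024] [ 0.479 -0.31   0.018] [ 0.533 -0.256  0.047]
bottle 0.78 [447. 198. 473. 227.] [ 0.652 -0.43   0.098] [ 0.634 -0.458  0.014] [ 0.679 -0.414  0.151]
case 0.72 [341. 202. 372. 227.] [ 0.656 -0.143  0.043] [ 0.628 -0.185  0.015] [ 0.689 -0.101  0.049]
```

```bash
python3 - <<'E'
import cv2,numpy as np
a=cv2.imread('pics/scene1.png')[80:440,170:480];b=cv2.imread('pics/top1.png')[150:330,130:490]
a=cv2.resize(a,None,fx=1.66,fy=1.66);cv2.imwrite('pics/a.png',cv2.resize(a,(514,598)))
cv2.imwrite('pics/b.png',cv2.resize(b,(800,400),interpolation=cv2.INTER_CUBIC))
E
```

```text
(no output)
```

View pics/a.png

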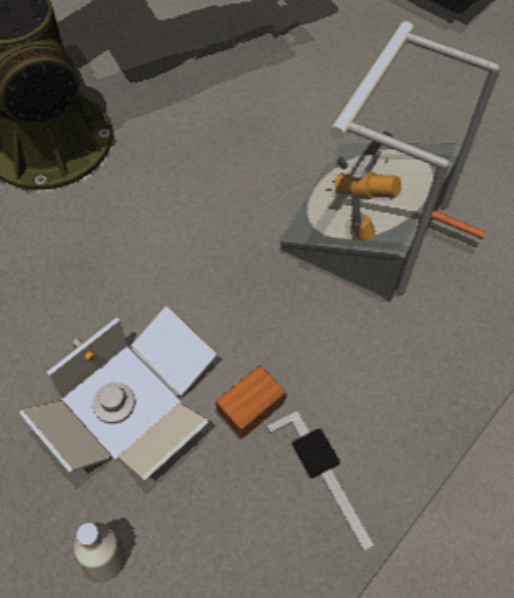

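View pics/b.png

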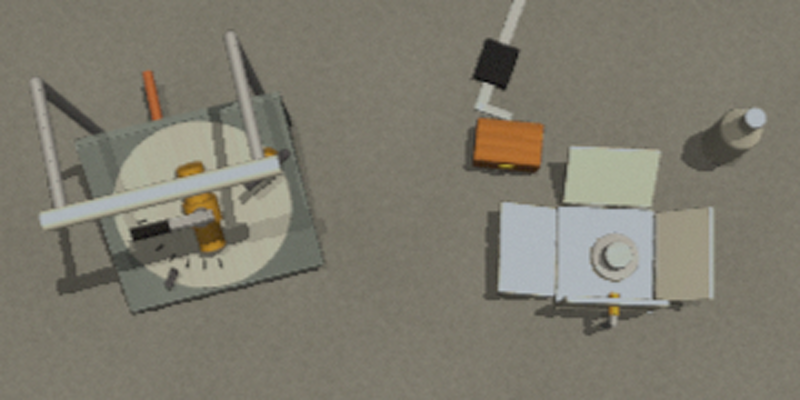

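The top and scene views show the tray at right (top crop about (605,250)) with three drooping panels. The case is beyond its left far corner and the bottle beyond its right. The station is at left with yaw around +0.24, and a lamp spans above the lever grip (150,230), with the mark near (172,278). Next I'll fit the tray and station geometry.

```bash
cat > fit.py <<'E'
from h import *
from scipy.optimize import least_squares
def plane(p,it=300,t=.003):
    p=p[~np.isnan(p).any(1)];g=np.random.default_rng(0);best=None
    for _ in range(it):
        a,b,c=p[g.choice(len(p),3,False)];n=np.cross(b-a,c-a);l=np.linalg.norm(n)
        if l<1e-9:continue
        m=abs((p-a)@n/l)<t
        if best is None or m.sum()>best.sum():best=m
    q=p[best];c=q.mean(0);n=np.linalg.svd(q-c)[2][2];n*=np.sign(n[2]) or 1
    return n,c,q
E
python3 - <<'E'
from fit import *
for n in('scene','top'):
    im,W=cloud(n)
    for l in('panel_left','panel_right','panel_far'):
        r=ctrl.cut_out(n,l)[0];nn,c,q=plane(W[r['pixels']])
        # inner-face: angle above horizontal
        h=np.linalg.norm(nn[:2]);a=np.arctan2(h,nn[2]);out=-nn[:2]/h
        s=q[:,:2]@out; # inner face line: mid-plane hinge
        mid=c-nn*.004; t=(0.016-mid[2])/np.sin(a); hinge=mid+t*np.r_[out*np.cos(a),np.sin(a)]
        lat=np.array([-out[1],out[0]])
        e=[np.percentile(q[:,:2]@lat,k) for k in(1,99)]
        print(n,l,len(q),'ang',a.round(3),'outdir',np.degrees(np.arctan2(out[1],out[0])).round(1),'hinge',hinge.round(4),'hinge.out',(hinge[:2]@out).round(4),'lat mid',np.mean(e).round(4),np.diff(e).round(3),'ztop',q[:,2].max().round(3))
    # station face
    r=ctrl.cut_out(n,'air_station')
    m=(W[...,0]>.4)&(W[...,1]>.08)&(W[...,2]<.18)&(W[...,2]>.02)&(W[...,0]<.75)&(W[...,1]<.45)
    nn,c,q=plane(W[m],800,.003)
    yaw=np.arctan2(-nn[1],-nn[0]);ex=np.array([np.cos(yaw),np.sin(yaw)]);ey=np.array([-ex[1],ex[0]])
    print(n,'face n',nn.round(3),'lean',np.degrees(np.arccos(nn[2])).round(1),'yaw',yaw.round(3),'x',np.percentile(q[:,:2]@ex,[.5,99.5]).round(3),'y',np.percentile(q[:,:2]@ey,[.5,99.5]).round(3),'z',np.percentile(q[:,2],[.5,99.5]).round(3),'c',c.round(3), len(q))
E
```

```text
scene panel_left 1096 ang 0.422 outdir 85.0 hinge [ 0.5168 -0.205   0.016 ] hinge.out -0.1593 lat mid -0.5318 [0.116] ztop 0.056
scene panel_right 1099 ang 0.843 outdir -93.8 hinge [ 0.5099 -0.3429  0.016 ] hinge.out 0.3083 lat mid 0.5297 [0.118] ztop 0.085
scene panel_far 1004 ang 0.686 outdir -3.6 hinge [ 0.5796 -0.2808  0.016 ] hinge.out 0.5962 lat mid -0.242 [0.117] ztop 0.076
scene face n [-0.46  -0.107  0.882] lean 28.2 yaw 0.229 x [0.517 0.731] y [-0.015  0.242] z [0.031 0.147] c [0.585 0.233 0.089] 3233
top panel_left 803 ang 0.419 outdir 85.6 hinge [ 0.5135 -0.2002  0.016 ] hinge.out -0.1606 lat mid -0.5274 [0.117] ztop 0.056
top panel_right 790 ang 0.848 outdir -94.1 hinge [ 0.5051 -0.3418  0.016 ] hinge.out 0.3053 lat mid 0.5274 [0.116] ztop 0.085
top panel_far 771 ang 0.695 outdir -3.2 hinge [ 0.5802 -0.2771  0.016 ] hinge.out 0.5946 lat mid -0.2445 [0.117] ztop 0.075
top face n [-0.458 -0.102  0.883] lean 28.0 yaw 0.219 x [0.514 0.721] y [-0.005  0.252] z [0.03 0.14] c [0.573 0.256 0.085] 4074
```

Emit:
{"method": "step_arm", "body": {
  "deltas": [
    {"dp":[0,0,-0.5],"twist":0},
    {"dp":[0,0,-0.5],"twist":0}
  ],
  "gripper": -1
}}

```text
time_s: 1.9
ee_pos: [0.1571, 0.5269, 0.2457]
eef_rot: [-3.141, -0.0, 2.852]
force: [0.2, -0.2, 0.4]
grip_width: 0.0814
grip_force: 0.0
```

```bash
cat > plan.py <<'E'
from h import *
import math
C=np.array([.5111,-.2722]);Y=-.0716
EX=np.array([math.cos(Y),math.sin(Y)]);EY=np.array([-EX[1],EX[0]])
def tr(u,v,z): return np.r_[C+u*EX+v*EY,z]
def plan(pts,yaw=None):
    """rows to straight-line pts (world); rounded, tool frame from actual pose; yaw interpolated over first leg"""
    o=ctrl.get_obs();p=np.array(o['ee_pos']);M=R.from_euler('xyz',o['eef_rot']);y0=o['eef_rot'][2]
    tw=0 if yaw is None else -math.degrees((yaw-y0+math.pi)%(2*math.pi)-math.pi)/4
    rows=[]
    for k,t in enumerate(pts):
        t=np.array(t)
        n=max(1,math.ceil(np.abs(t-p).max()/.04),math.ceil(np.linalg.norm(t-p)/.045), math.ceil(abs(tw)) if k==0 else 1)
        while True:
            rr=[];q=p.copy();MM=M
            for i in range(n):
                d=MM.inv().apply((t-q)/(n-i))/.04;d=d.round(3);w=round(tw/n,2) if k==0 else 0
                rr.append((d,w));q=q+MM.apply(d)*.04;MM=MM*R.from_euler('z',4*w,degrees=True)
            if max(abs(d).max() for d,_ in rr)<=1:break
            n+=1
        rows+=rr;p,M=q,MM
    print(len(rows));
    for i in range(0,len(rows),12):print('['+', '.join('{"dp": [%g, %g, %g], "twist": %g}'%(*(d+0.),w) for d,w in rows[i:i+12])+']')
E
python3 -c "
from plan import *
print(tr(0,.178,.2));plan([tr(0,.178,.2),tr(0,.178,.035)],math.pi/2+Y)"
```

```text
[ 0.52383391 -0.09465607  0.2       ]
25
[{"dp": [-0.661, -0.613, 0.058], "twist": 0.97}, {"dp": [-0.701, -0.567, 0.058], "twist": 0.97}, {"dp": [-0.738, -0.519, 0.058], "twist": 0.97}, {"dp": [-0.772, -0.467, 0.058], "twist": 0.97}, {"dp": [-0.801, -0.414, 0.058], "twist": 0.97}, {"dp": [-0.828, -0.359, 0.058], "twist": 0.97}, {"dp": [-0.85, -0.302, 0.058], "twist": 0.97}, {"dp": [-0.868, -0.244, 0.058], "twist": 0.97}, {"dp": [-0.883, -0.185, 0.057], "twist": 0.97}, {"dp": [-0.893, -0.124, 0.058], "twist": 0.97}, {"dp": [-0.9, -0.064, 0.057], "twist": 0.97}, {"dp": [-0.902, -0.003, 0.058], "twist": 0.97}]
[{"dp": [-0.9, 0.058, 0.057], "twist": 0.97}, {"dp": [-0.894, 0.119, 0.058], "twist": 0.97}, {"dp": [-0.884, 0.18, 0.057], "twist": 0.97}, {"dp": [-0.87, 0.239, 0.058], "twist": 0.97}, {"dp": [-0.852, 0.297, 0.057], "twist": 0.97}, {"dp": [-0.83, 0.354, 0.058], "twist": 0.97}, {"dp": [-0.804, 0.41, 0.057], "twist": 0.97}, {"dp": [-0.774, 0.463, 0.058], "twist": 0.97}, {"dp": [0.001, 0, 0.825], "twist": 0}, {"dp": [0.001, 0, 0.825], "twist": 0}, {"dp": [0.001, 0, 0.825], "twist": 0}, {"dp": [0.001, 0.001, 0.825], "twist": 0}]
[{"dp": [0.001, 0, 0.825], "twist": 0}]
```

Emit:
{"method": "step_arm", "body": {
  "deltas": [
    {"dp":[-0.66,-0.61,0.06],"twist":0.97},
    {"dp":[-0.7,-0.57,0.06],"twist":0.97},
    {"dp":[-0.74,-0.52,0.06],"twist":0.97},
    {"dp":[-0.77,-0.47,0.06],"twist":0.97},
    {"dp":[-0.8,-0.41,0.06],"twist":0.97},
    {"dp":[-0.83,-0.36,0.06],"twist":0.97},
    {"dp":[-0.85,-0.3,0.06],"twist":0.97},
    {"dp":[-0.87,-0.24,0.06],"twist":0.97},
    {"dp":[-0.88,-0.18,0.06],"twist":0.97},
    {"dp":[-0.89,-0.12,0.06],"twist":0.97},
    {"dp":[-0.9,-0.06,0.06],"twist":0.97},
    {"dp":[-0.9,0,0.06],"twist":0.97}
  ]
}}

```text
time_s: 3.1
ee_pos: [0.3782, 0.1535, 0.2168]
eef_rot: [3.141, 0.0, 2.036]
force: [1.3, 1.3, 0.3]
grip_width: 0.0005
grip_force: 0.0
```

Emit:
{"method": "step_arm", "body": {
  "deltas": [
    {"dp":[-0.9,0.06,0.06],"twist":0.97},
    {"dp":[-0.89,0.12,0.06],"twist":0.97},
    {"dp":[-0.88,0.18,0.06],"twist":0.97},
    {"dp":[-0.87,0.24,0.06],"twist":0.97},
    {"dp":[-0.85,0.3,0.06],"twist":0.97},
    {"dp":[-0.83,0.35,0.06],"twist":0.97},
    {"dp":[-0.8,0.41,0.06],"twist":0.97},
    {"dp":[-0.77,0.46,0.06],"twist":0.97}
  ]
}}

```text
time_s: 3.9
ee_pos: [0.5248, -0.0944, 0.1974]
eef_rot: [3.141, 0.0, 1.495]
force: [1.6, 0.5, 0.5]
grip_width: 0.0006
grip_force: 0.0
```

```bash
python3 -c "
from plan import *
plan([tr(0,.178,.15),tr(0,.178,.035)],math.pi/2+Y)
im,W=cloud('wrist');save('w1.png',im)"
```

```text
5
[{"dp": [-0.004, -0.012, 0.592], "twist": -0.03}, {"dp": [-0.005, -0.013, 0.592], "twist": -0.03}, {"dp": [0, 0, 0.958], "twist": 0}, {"dp": [0, 0, 0.959], "twist": 0}, {"dp": [0, -0.001, 0.958], "twist": 0}]
```

View pics/w1.png

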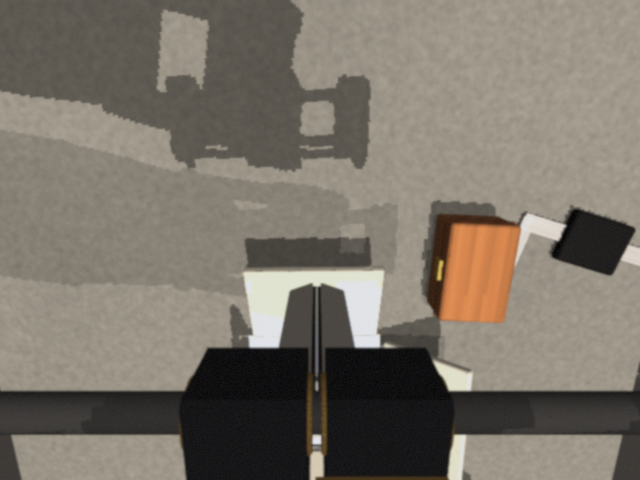

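The wrist view shows the left panel's free edge below (around (315,270)), the closed fingers centred over it at about (316,300), and the case to the right at (475,270), clear. I'll descend and push the left panel up.

Emit:
{"method": "step_arm", "body": {
  "deltas": [
    {"dp":[0,-0.02,0.9],"twist":0},
    {"dp":[0,0,0.9],"twist":0},
    {"dp":[0,0,0.9],"twist":0},
    {"dp":[0,0,0.9],"twist":0},
    {"dp":[0,0,0.45],"twist":0},
    {"dp":[0,0,0],"twist":0}
  ]
}}

```text
time_s: 4.55
ee_pos: [0.5221, -0.0925, 0.0331]
eef_rot: [-3.137, -0.001, 1.497]
force: [-0.4, 0.7, 0.6]
grip_width: 0.0005
grip_force: 0.0
```

Emit:
{"method": "step_arm", "body": {
  "deltas": [
    {"dp":[-0.3,0,0],"twist":0},
    {"dp":[-0.25,0,0],"twist":0},
    {"dp":[-0.21,0,-0.31],"twist":0},
    {"dp":[-0.22,0,-0.31],"twist":0},
    {"dp":[-0.25,0,-0.19],"twist":0},
    {"dp":[-0.25,0,-0.19],"twist":0},
    {"dp":[-0.25,0,-0.1],"twist":0},
    {"dp":[-0.25,0,-0.1],"twist":0},
    {"dp":[-0.2,0,-0.04],"twist":0},
    {"dp":[-0.19,0,-0.04],"twist":0},
    {"dp":[0,0,0],"twist":0}
  ]
}}

```text
time_s: 5.65
ee_pos: [0.5162, -0.1884, 0.0865]
eef_rot: [-3.141, 0.0, 1.496]
force: [-0.1, 0.3, -0.5]
grip_width: 0.0005
grip_force: 0.0
```

```bash
cat > pan.py <<'E'
from fit import *
from plan import C,EX,EY
def panels(names=('panel_left','panel_right','panel_far'),cams=('scene','top')):
  for n in cams:
    im,W=cloud(n)
    for l in names:
        rs=ctrl.cut_out(n,l)
        if not rs: print(n,l,'none');continue
        q=W[rs[0]['pixels']];d={'l':EY,'r':-EY,'f':EX}[l[6]];q=q[~np.isnan(q).any(1)]
        s=(q[:,:2]-C)@d;z=q[:,2];k=(s<.19)&(s>.04)&(z>.015)
        s,z=s[k],z[k]
        nn,c,qq=plane(np.c_[s,np.zeros(len(s)),z]+np.random.default_rng(1).normal(size=(len(s),1))*[0,.03,0])
        t=z>z.max()-.012
        print(n,l,round(rs[0]['conf'],2),len(qq),'ang',np.arctan2(-nn[0],nn[2]).round(3),'top s',np.percentile(s[t],[5,50,95]).round(4),'z',z.max().round(3))
E
python3 -c "
from pan import *
panels(('panel_left',));o=ctrl.get_obs();p=o['ee_pos'];print(p,(p[:2]-C)@EY,o['force'],o['time_s'])"
```

```text
scene panel_left 0.96 469 ang 1.528 top s [0.0487 0.0493 0.0497] z 0.198
top panel_left none
[ 0.51637001 -0.1871756   0.08636819] 0.08518356663348386 [-0.67770122  0.55603431 -0.49519846] 5.85
```

Emit:
{"method": "step_arm", "body": {
  "deltas": [
    {"dp":[-0.1,0,0],"twist":0},
    {"dp":[0,0,0],"twist":0},
    {"dp":[0,0,0],"twist":0}
  ]
}}

```text
time_s: 6.15
ee_pos: [0.5162, -0.1914, 0.0866]
eef_rot: [-3.142, 0.0, 1.497]
force: [-0.7, -0.1, -1.2]
grip_width: 0.0004
grip_force: 0.0
```

Emit:
{"method": "step_arm", "body": {
  "deltas": [
    {"dp":[0.5,0,0],"twist":0},
    {"dp":[0.5,0,-1],"twist":0},
    {"dp":[0,0,-1],"twist":0},
    {"dp":[-1,0,-0.6],"twist":0},
    {"dp":[-1,0,0],"twist":0},
    {"dp":[-1,0,0],"twist":0},
    {"dp":[-1,0,0],"twist":0},
    {"dp":[-1,0,0],"twist":0},
    {"dp":[-1,0,0],"twist":0},
    {"dp":[-1,0,0],"twist":0},
    {"dp":[-1,0,0],"twist":0}
  ]
}}

```text
time_s: 7.25
ee_pos: [0.4953, -0.4722, 0.1906]
eef_rot: [-3.142, -0.0, 1.497]
force: [0.8, -0.1, 0.4]
grip_width: 0.0009
grip_force: 0.0
```

```bash
python3 -c "
from pan import *
panels();o=ctrl.get_obs();p=o['ee_pos'];print(p,(p[:2]-C)@EX,(p[:2]-C)@EY,o['force'],o['time_s'])"
```

```text
scene panel_left none
scene panel_right 0.79 1092 ang 0.841 top s [0.1155 0.1226 0.1284] z 0.085
scene panel_far noneTraceback (most recent call last):
  File "<string>", line 3, in <module>
    panels();o=ctrl.get_obs();p=o['ee_pos'];print(p,(p[:2]-C)@EX,(p[:2]-C)@EY,o['force'],o['time_s'])
    ~~~~~~^^
  File "pan.py", line 12, in panels
    nn,c,qq=plane(np.c_[s,np.zeros(len(s)),z]+np.random.default_rng(1).normal(size=(len(s),1))*[0,.03,0])
            ~~~~~^^^^^^^^^^^^^^^^^^^^^^^^^^^^^^^^^^^^^^^^^^^^^^^^^^^^^^^^^^^^^^^^^^^^^^^^^^^^^^^^^^^^^^^^
  File "fit.py", line 6, in plane
    a,b,c=p[g.choice(len(p),3,False)];n=np.cross(b-a,c-a);l=np.linalg.norm(n)
            ~~~~~~~~^^^^^^^^^^^^^^^^
  File "numpy/random/_generator.pyx", line 864, in numpy.random._generator.Generator.choice
ValueError: a must be a positive integer unless no samples are taken
```

Emit:
{"method": "step_arm", "body": {
  "deltas": [
    {"dp":[0,0,0.8],"twist":0},
    {"dp":[0,0,0.8],"twist":0},
    {"dp":[0,0,0.8],"twist":0},
    {"dp":[0,0,0.8],"twist":0},
    {"dp":[0,0,0],"twist":0},
    {"dp":[0.8,0,0],"twist":0},
    {"dp":[0.4,0,0],"twist":0}
  ]
}}

```text
time_s: 8.25
ee_pos: [0.5001, -0.4211, 0.0647]
eef_rot: [3.14, 0.001, 1.499]
force: [0.5, 0.1, -0.3]
grip_width: 0.0006
grip_force: 0.0
```

Emit:
{"method": "step_arm", "body": {
  "deltas": [
    {"dp":[0.2,0,0],"twist":0},
    {"dp":[0.2,0,0],"twist":0},
    {"dp":[0.22,0,-0.15],"twist":0},
    {"dp":[0.23,0,-0.15],"twist":0},
    {"dp":[0.24,0,-0.1],"twist":0},
    {"dp":[0.24,0,-0.1],"twist":0},
    {"dp":[0.2,0,-0.04],"twist":0},
    {"dp":[0.2,0,-0.04],"twist":0},
    {"dp":[0,0,0],"twist":0},
    {"dp":[0,0,0],"twist":0}
  ]
}}

```text
time_s: 9.25
ee_pos: [0.5043, -0.3536, 0.0857]
eef_rot: [-3.141, -0.0, 1.498]
force: [0.2, 0.0, -0.0]
grip_width: 0.0003
grip_force: 0.0
```

```bash
python3 -c "
from plan import *
o=ctrl.get_obs();p=o['ee_pos'];print(p,(p[:2]-C)@EX,(p[:2]-C)@EY,o['force'],o['time_s'])"
```

```text
[ 0.50426874 -0.35356397  0.08571599] -0.0009930753604466512 -0.08164420292274158 [ 0.2389005   0.02263026 -0.01149819] 9.25
```

Emit:
{"method": "step_arm", "body": {
  "deltas": [
    {"dp":[0.02,0,0],"twist":0},
    {"dp":[0,0,0],"twist":0},
    {"dp":[-0.5,0,0],"twist":0},
    {"dp":[-0.5,0,-0.9],"twist":0},
    {"dp":[0,0,-0.95],"twist":0},
    {"dp":[0,0,-0.95],"twist":0},
    {"dp":[0.6,0.8,0],"twist":0},
    {"dp":[0.6,0.9,0],"twist":0},
    {"dp":[0.6,0.9,0],"twist":0},
    {"dp":[0.6,0.9,0],"twist":0},
    {"dp":[0.6,0.9,0],"twist":0}
  ]
}}

```text
time_s: 10.35
ee_pos: [0.687, -0.2852, 0.1977]
eef_rot: [-3.142, -0.0, 1.497]
force: [-0.0, -0.3, 0.5]
grip_width: 0.0008
grip_force: 0.0
```

```bash
python3 -c "
from plan import *
o=ctrl.get_obs();p=o['ee_pos'];print(p,(p[:2]-C)@EX,(p[:2]-C)@EY,o['force'],o['time_s'])
for n in ('top','scene'):
  im,W=cloud(n)
  u=(W[...,:2]-C)@EX;v=(W[...,:2]-C)@EY;z=W[...,2]
  for s,nm in((1,'L'),(-1,'R')):
    m=(abs(u)<.055)&(s*v>.055)&(s*v<.09)&(z>.03)&(z<.106)
    for a,b in((.03,.055),(.055,.08),(.08,.097),(.097,.106)):
        k=m&(z>a)&(z<b)
        if k.sum()>5:print(n,nm,a,k.sum(),np.percentile(s*v[k],[5,50,95]).round(4))
  save('c_%s.png'%n,im)
plan([tr(.172,0,.15),tr(.172,0,.055)],math.pi/2+Y)"
```

```text
[ 0.68695955 -0.28520002  0.19774666] 0.17633897402512894 -0.00038592044760324407 [-0.03856809 -0.29919693  0.47599896] 10.35
scene R 0.03 65 [0.0726 0.0733 0.074 ]
scene R 0.055 66 [0.0714 0.0722 0.0729]
scene R 0.08 50 [0.0701 0.0711 0.0719]
scene R 0.097 159 [0.0632 0.0672 0.0706]
5
[{"dp": [-0.032, -0.074, 0.573], "twist": 0.02}, {"dp": [-0.032, -0.074, 0.572], "twist": 0.02}, {"dp": [-0.001, 0.001, 0.792], "twist": 0}, {"dp": [-0.001, 0.001, 0.792], "twist": 0}, {"dp": [-0.001, 0.001, 0.791], "twist": 0}]
```

Emit:
{"method": "step_arm", "body": {
  "deltas": [
    {"dp":[-0.03,-0.07,0.8],"twist":0.02},
    {"dp":[-0.03,-0.04,0.9],"twist":0.02},
    {"dp":[0,0,0.9],"twist":0},
    {"dp":[0,0,0.95],"twist":0},
    {"dp":[0,0,0],"twist":0}
  ]
}}

```text
time_s: 10.95
ee_pos: [0.6782, -0.2876, 0.0498]
eef_rot: [-3.133, -0.003, 1.494]
force: [-0.2, 0.3, -1.8]
grip_width: 0.0002
grip_force: 0.0
```

Emit:
{"method": "step_arm", "body": {
  "deltas": [
    {"dp":[0,-0.3,0],"twist":0},
    {"dp":[0,-0.26,0],"twist":0},
    {"dp":[0,-0.23,-0.23],"twist":0},
    {"dp":[0,-0.24,-0.22],"twist":0},
    {"dp":[0,-0.19,-0.09],"twist":0},
    {"dp":[0,-0.19,-0.08],"twist":0},
    {"dp":[0,-0.19,-0.08],"twist":0},
    {"dp":[0,-0.18,-0.03],"twist":0},
    {"dp":[0,-0.18,-0.02],"twist":0},
    {"dp":[0,-0.17,-0.02],"twist":0},
    {"dp":[0,0,0],"twist":0},
    {"dp":[0,0,0],"twist":0}
  ]
}}

```text
time_s: 12.15
ee_pos: [0.599, -0.283, 0.0935]
eef_rot: [3.131, 0.004, 1.495]
force: [3.2, 1.3, 32.9]
grip_width: 0.0004
grip_force: 12.7
```

```bash
cat > meas.py <<'E'
from plan import *
o=ctrl.get_obs();p=o['ee_pos'];print(p,(p[:2]-C)@EX,(p[:2]-C)@EY,o['force'],o['time_s'])
for n in ('top','scene'):
  im,W=cloud(n)
  u=(W[...,:2]-C)@EX;v=(W[...,:2]-C)@EY;z=W[...,2]
  for nm,s,l in(('L',v,u),('R',-v,u),('F',u,v)):
    m=(abs(l)<.055)&(s>.05)&(s<.1)
    k0=m&(z>.098)&(z<.11)
    if k0.sum()>3:print(n,nm,'top',k0.sum(),np.percentile(s[k0],[3,50,97]).round(4),np.median(z[k0]).round(3))
    k=m&(z>.03)&(z<.097)
    if k.sum()>30:
      f=np.polyfit(z[k],s[k],1);r=abs(np.polyval(f,z[k])-s[k]);k2=r<.004
      f=np.polyfit(z[k][k2],s[k][k2],1);print(n,nm,k.sum(),'ang',(np.pi/2-f[0]).round(3),'s@.1',np.polyval(f,.1).round(4))
E
python3 meas.py
```

```text
[ 0.59904048 -0.28303537  0.09354816] 0.08849030954033009 -0.004516452846904462 [ 3.20362103  1.28500154 32.91801819] 12.15
top L top 17 [0.0668 0.0698 0.073 ] 0.099
top L 49 ang 1.594 s@.1 0.0717
top F top 5 [0.071  0.074  0.0763] 0.101
scene L top 20 [0.0627 0.0667 0.0696] 0.101
scene R top 143 [0.0632 0.0671 0.0707] 0.101
scene R 186 ang 1.621 s@.1 0.0705
scene F top 78 [0.0744 0.079  0.082 ] 0.101
scene F 223 ang 1.477 s@.1 0.0814
```

```bash
python3 -c "
from h import *
im,W=cloud('scene');a=im[250:410,170:350];b,_=cloud('wrist')
save('d.png',np.hstack([cv2.resize(a,(450,400)),cv2.resize(b,(350,400))]));print(ctrl.get_obs()['force'],ctrl.get_obs()['moment'],ctrl.get_obs()['ee_pos'])"
```

```text
[ 3.66749213  1.53920451 31.16539378] [ 0.27934048 -0.41486431 -0.01491786] [ 0.59921279 -0.28301559  0.09353272]
```

View pics/d.png

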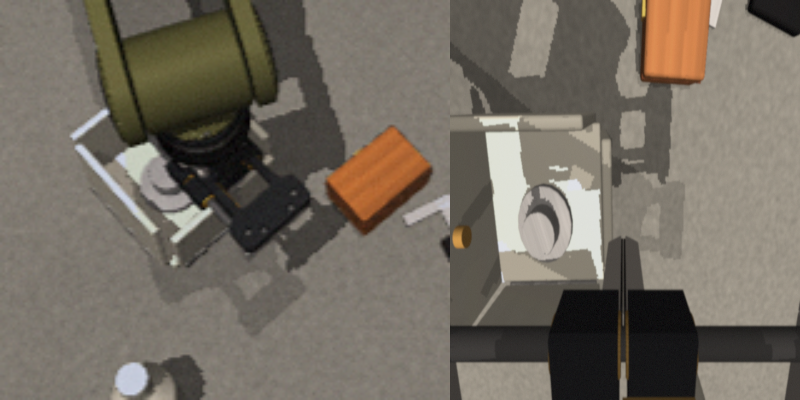

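The pictures show the far panel nearly upright, with the tips riding on its top edge near (606,250). I'll lift off, drop lower outside, and push again.

Emit:
{"method": "step_arm", "body": {
  "deltas": [
    {"dp":[0,0,-0.4],"twist":0},
    {"dp":[0,0.4,-0.3],"twist":0},
    {"dp":[0.1,0.6,0],"twist":0},
    {"dp":[0,0,0.5],"twist":0},
    {"dp":[0,0,0.7],"twist":0},
    {"dp":[0,0,0],"twist":0}
  ]
}}

```text
time_s: 12.95
ee_pos: [0.6345, -0.28, 0.0634]
eef_rot: [-3.136, -0.002, 1.495]
force: [-0.4, 0.7, -0.1]
grip_width: 0.0007
grip_force: 0.0
```

```bash
python3 meas.py
```

```text
[ 0.63446326 -0.27996351  0.06339324] 0.1236025770279787 0.001081647002669106 [-0.3760098   0.70463119 -0.05436253] 12.95
scene L top 28 [0.0617 0.0657 0.0692] 0.101
scene R top 148 [0.0631 0.0669 0.0707] 0.101
scene R 189 ang 1.622 s@.1 0.0705
scene F top 50 [0.0738 0.0781 0.082 ] 0.1
scene F 116 ang 1.472 s@.1 0.0816
```

Emit:
{"method": "step_arm", "body": {
  "deltas": [
    {"dp":[0,-0.3,0],"twist":0},
    {"dp":[0,-0.25,0],"twist":0},
    {"dp":[0,-0.2,0],"twist":0},
    {"dp":[0,-0.15,0],"twist":0},
    {"dp":[0,0,0],"twist":0},
    {"dp":[0,0,0],"twist":0}
  ]
}}

```text
time_s: 13.65
ee_pos: [0.6007, -0.2781, 0.0672]
eef_rot: [3.141, 0.0, 1.495]
force: [-0.5, -0.3, -0.2]
grip_width: 0.0004
grip_force: 0.0
```

```bash
python3 meas.py
```

```text
[ 0.60073638 -0.27811827  0.06717822] 0.08983010610953156 0.000509373965524593 [-0.52081144 -0.32679819 -0.22885832] 13.65
top L top 12 [0.067  0.07   0.0729] 0.1
scene L top 4 [0.0666 0.0687 0.0697] 0.101
scene R top 145 [0.0632 0.067  0.0708] 0.101
scene R 187 ang 1.622 s@.1 0.0705
scene F top 46 [0.0707 0.0749 0.079 ] 0.101
scene F 189 ang 1.516 s@.1 0.0779
```

Emit:
{"method": "step_arm", "body": {
  "deltas": [
    {"dp":[0,-0.06,0],"twist":0},
    {"dp":[0,-0.07,0],"twist":0},
    {"dp":[0,0,0],"twist":0},
    {"dp":[0,0,0],"twist":0}
  ]
}}

```text
time_s: 14.15
ee_pos: [0.5952, -0.2776, 0.0666]
eef_rot: [-3.141, -0.0, 1.495]
force: [0.7, -0.4, 0.2]
grip_width: 0.0004
grip_force: 0.0
```

Emit:
{"method": "step_arm", "body": {
  "deltas": [
    {"dp":[0,0.4,0],"twist":0},
    {"dp":[0,0.5,-0.5],"twist":0},
    {"dp":[0,0,-1],"twist":0},
    {"dp":[0,0,-1],"twist":0},
    {"dp":[0,0,-1],"twist":0},
    {"dp":[0.9,-0.6,0],"twist":0},
    {"dp":[0.9,-0.6,0],"twist":0},
    {"dp":[0.9,-0.6,0],"twist":0},
    {"dp":[0.9,-0.6,0],"twist":0},
    {"dp":[0.9,-0.6,0],"twist":0},
    {"dp":[0.9,-0.6,0],"twist":0}
  ]
}}

```text
time_s: 15.25
ee_pos: [0.5029, -0.0527, 0.2067]
eef_rot: [3.142, -0.0, 1.494]
force: [0.6, 0.0, 0.1]
grip_width: -0.0001
grip_force: 0.0
```

```bash
python3 meas.py; python3 - <<'E'
from fit import *
c=ctrl.get_calibration('wrist');print(np.array(c['hand_eye']).round(3))
for l in('bottle','case','part','set_mark','air_lever','drain'):
  r=ctrl.cut_out('top',l)
  print(l,[(round(x['conf'],2),(np.array(x['rect'])*[640,480,640,480]).round()) for x in r[:2]])
E
```

```text
[ 0.50290917 -0.05268167  0.20666547] -0.023873931748977204 0.21836991780242196 [0.63300061 0.04413287 0.11651249] 15.25
top L top 86 [0.0648 0.069  0.0725] 0.1
top L 147 ang 1.597 s@.1 0.0713
top R top 79 [0.06   0.0636 0.0669] 0.1
top R 173 ang 1.607 s@.1 0.0614
top F top 82 [0.0628 0.0662 0.0709] 0.101
top F 174 ang 1.562 s@.1 0.0639
scene L top 133 [0.0624 0.0659 0.0698] 0.1
scene L 227 ang 1.582 s@.1 0.0624
scene R top 145 [0.063  0.067  0.0707] 0.1
scene R 182 ang 1.62 s@.1 0.0706
scene F top 156 [0.0656 0.0701 0.0739] 0.101
scene F 468 ang 1.579 s@.1 0.0727
[[-0.    -0.965 -0.263  0.077]
 [ 1.    -0.    -0.    -0.001]
 [ 0.    -0.263  0.965 -0.18 ]
 [ 0.     0.     0.     1.   ]]
bottle [(0.68, array([444., 199., 475., 223.])), (0.34, array([141., 160., 275., 291.]))]
case [(0.82, array([344., 201., 371., 227.]))]
part [(0.74, array([395., 256., 421., 273.]))]
set_mark []
air_lever [(0.54, array([188., 245., 226., 259.]))]
drain []
```

The panels read about 1.59, 1.61 and 1.57, so all three are upright. The moves only allow tool-z twists, so I need some way to lean the tool. I'll check how the arm behaves at the edge of its reach, in free space.

Emit:
{"method": "step_arm", "body": {
  "deltas": [
    {"dp":[0,1,-0.2],"twist":0},
    {"dp":[0,1,-0.2],"twist":0},
    {"dp":[0,1,-0.2],"twist":0},
    {"dp":[0,1,-0.2],"twist":0},
    {"dp":[0,1,-0.2],"twist":0},
    {"dp":[0,1,0],"twist":0},
    {"dp":[0,1,0],"twist":0},
    {"dp":[0,1,0],"twist":0},
    {"dp":[0,1,0],"twist":0}
  ]
}}

```text
time_s: 16.55
ee_pos: [0.8126, -0.0786, 0.2385]
eef_rot: [3.13, 0.0, 1.493]
force: [-18.5, 0.6, 30.0]
grip_width: 0.0006
grip_force: 0.0
```

```bash
python3 -c "
from h import *
o=ctrl.get_obs();print({k:np.round(o[k],3) for k in('time_s','qpos','ee_pos','eef_rot','force')})"
```

```text
{'time_s': np.float64(16.55), 'qpos': array([-1.420e-01,  1.063e+00,  2.340e-01,  1.000e-03,  1.834e+00,
       -6.400e-02]), 'ee_pos': array([ 0.813, -0.079,  0.239]), 'eef_rot': array([3.13 , 0.   , 1.493]), 'force': array([-18.496,   0.623,  30.047])}
```

Emit:
{"method": "step_arm", "body": {
  "deltas": [
    {"dp":[0,1,0],"twist":0},
    {"dp":[0,1,0],"twist":0},
    {"dp":[0,1,0],"twist":0}
  ]
}}

```text
time_s: 16.85
ee_pos: [0.8409, -0.0792, 0.2119]
eef_rot: [3.06, 0.001, 1.493]
force: [0.1, -0.1, 0.7]
grip_width: 0.0004
grip_force: 0.0
```

```bash
python3 -c "
from h import *
o=ctrl.get_obs();print({k:np.round(o[k],3) for k in('time_s','qpos','ee_pos','eef_rot','force')})"
```

```text
{'time_s': np.float64(16.85), 'qpos': array([-0.138,  1.096,  0.235,  0.004,  1.729, -0.06 ]), 'ee_pos': array([ 0.841, -0.079,  0.212]), 'eef_rot': array([3.060e+00, 1.000e-03, 1.493e+00]), 'force': array([ 0.09 , -0.095,  0.71 ])}
```

Emit:
{"method": "step_arm", "body": {
  "deltas": [
    {"dp":[0,1,0],"twist":0},
    {"dp":[0,1,0],"twist":0},
    {"dp":[0,1,0],"twist":0},
    {"dp":[0,1,0],"twist":0},
    {"dp":[0,1,0],"twist":0}
  ]
}}

```text
time_s: 17.35
ee_pos: [0.8803, -0.0791, 0.1917]
eef_rot: [2.941, 0.003, 1.494]
force: [-0.1, -0.4, 0.8]
grip_width: 0.0006
grip_force: 0.0
```

```bash
python3 -c "
from h import *
o=ctrl.get_obs();print({k:np.round(o[k],3) for k in('time_s','qpos','ee_pos','eef_rot','force')})"
```

```text
{'time_s': np.float64(17.35), 'qpos': array([-0.134,  1.126,  0.235,  0.008,  1.58 , -0.056]), 'ee_pos': array([ 0.88 , -0.079,  0.192]), 'eef_rot': array([2.941, 0.003, 1.494]), 'force': array([-0.058, -0.36 ,  0.785])}
```

Emit:
{"method": "step_arm", "body": {
  "deltas": [
    {"dp":[0,-0.5,0],"twist":0},
    {"dp":[0,-1,0],"twist":0},
    {"dp":[0,-1,0],"twist":0}
  ]
}}

```text
time_s: 17.65
ee_pos: [0.8113, -0.0738, 0.1785]
eef_rot: [2.941, 0.003, 1.494]
force: [1.8, -0.4, 0.5]
grip_width: 0.0006
grip_force: 0.0
```

```bash
python3 -c "
from h import *
o=ctrl.get_obs();print({k:np.round(o[k],3) for k in('time_s','qpos','ee_pos','eef_rot','force')})"
```

```text
{'time_s': np.float64(17.65), 'qpos': array([-0.139,  0.836,  0.781,  0.01 ,  1.324, -0.064]), 'ee_pos': array([ 0.811, -0.074,  0.178]), 'eef_rot': array([2.941, 0.003, 1.494]), 'force': array([ 1.784, -0.396,  0.534])}
```

Overreaching leans the fingers outward, and the lean persists when the arm comes back. That gives me the tilt I need, so I'll build it up to about 0.48 rad.

Emit:
{"method": "step_arm", "body": {
  "deltas": [
    {"dp":[1,0,-0.5],"twist":0},
    {"dp":[1,0.5,-0.5],"twist":0},
    {"dp":[0.5,1,0],"twist":0},
    {"dp":[0,1,0],"twist":0},
    {"dp":[0,1,0],"twist":0},
    {"dp":[0,1,0],"twist":0},
    {"dp":[0,1,0],"twist":0},
    {"dp":[0,1,0],"twist":0},
    {"dp":[0,1,0],"twist":0},
    {"dp":[0,1,0],"twist":0}
  ]
}}

```text
time_s: 18.65
ee_pos: [0.9148, -0.0086, 0.2329]
eef_rot: [2.787, -0.008, 1.498]
force: [0.2, 0.1, 0.2]
grip_width: 0.0006
grip_force: 0.0
```

```bash
python3 -c "
from h import *
o=ctrl.get_obs();print({k:np.round(o[k],3) for k in('time_s','qpos','ee_pos','eef_rot','force')})"
```

```text
{'time_s': np.float64(18.65), 'qpos': array([-0.049,  1.089,  0.236, -0.   ,  1.461,  0.025]), 'ee_pos': array([ 0.915, -0.009,  0.233]), 'eef_rot': array([ 2.787, -0.008,  1.498]), 'force': array([0.183, 0.078, 0.246])}
```

Emit:
{"method": "step_arm", "body": {
  "deltas": [
    {"dp":[0.2,1,0],"twist":0},
    {"dp":[0.2,1,0],"twist":0},
    {"dp":[0.2,1,0],"twist":0},
    {"dp":[0.2,1,0],"twist":0},
    {"dp":[0.2,1,0],"twist":0},
    {"dp":[0.2,1,0],"twist":0}
  ]
}}

```text
time_s: 19.25
ee_pos: [0.9441, 0.0204, 0.2646]
eef_rot: [2.645, -0.02, 1.503]
force: [0.0, 0.1, -0.8]
grip_width: 0.0002
grip_force: 0.0
```

```bash
python3 -c "
from h import *
o=ctrl.get_obs();print({k:np.round(o[k],3) for k in('time_s','qpos','ee_pos','eef_rot','force')});print(R.from_euler('xyz',o['eef_rot']).as_matrix().round(3))"
```

```text
{'time_s': np.float64(19.25), 'qpos': array([-0.015,  1.07 ,  0.236, -0.008,  1.339,  0.057]), 'ee_pos': array([0.944, 0.02 , 0.265]), 'eef_rot': array([ 2.645, -0.02 ,  1.503]), 'force': array([ 0.013,  0.134, -0.753])}
[[ 0.067  0.877  0.476]
 [ 0.998 -0.069 -0.015]
 [ 0.02   0.476 -0.879]]
```

```bash
sed -i 's/def plan(pts,yaw=None):/def plan(pts,yaw=None,tw=0):/; s/tw=0 if yaw is None else/tw=tw if yaw is None else/' plan.py; python3 -c "
from plan import *
plan([(.46,.0,.30),(.46,.27,.27)],tw=-26)"
```

```text
33
[{"dp": [-0.05, -0.391, -0.251], "twist": -1}, {"dp": [-0.023, -0.393, -0.251], "twist": -1}, {"dp": [0.005, -0.394, -0.251], "twist": -1}, {"dp": [0.032, -0.392, -0.251], "twist": -1}, {"dp": [0.059, -0.389, -0.251], "twist": -1}, {"dp": [0.086, -0.384, -0.251], "twist": -1}, {"dp": [0.113, -0.377, -0.251], "twist": -1}, {"dp": [0.139, -0.368, -0.251], "twist": -1}, {"dp": [0.164, -0.358, -0.251], "twist": -1}, {"dp": [0.189, -0.346, -0.251], "twist": -1}, {"dp": [0.213, -0.332, -0.251], "twist": -1}, {"dp": [0.235, -0.316, -0.251], "twist": -1}]
[{"dp": [0.257, -0.299, -0.252], "twist": -1}, {"dp": [0.277, -0.28, -0.251], "twist": -1}, {"dp": [0.296, -0.26, -0.252], "twist": -1}, {"dp": [0.313, -0.239, -0.251], "twist": -1}, {"dp": [0.329, -0.216, -0.252], "twist": -1}, {"dp": [0.343, -0.193, -0.251], "twist": -1}, {"dp": [0.356, -0.169, -0.252], "twist": -1}, {"dp": [0.367, -0.143, -0.251], "twist": -1}, {"dp": [0.376, -0.117, -0.252], "twist": -1}, {"dp": [0.383, -0.091, -0.251], "twist": -1}, {"dp": [0.388, -0.064, -0.252], "twist": -1}, {"dp": [0.392, -0.037, -0.251], "twist": -1}]
[{"dp": [0.393, -0.009, -0.252], "twist": -1}, {"dp": [0.393, 0.018, -0.251], "twist": -1}, {"dp": [-0.118, 0.96, 0.08], "twist": 0}, {"dp": [-0.118, 0.96, 0.08], "twist": 0}, {"dp": [-0.118, 0.959, 0.08], "twist": 0}, {"dp": [-0.119, 0.96, 0.08], "twist": 0}, {"dp": [-0.118, 0.959, 0.08], "twist": 0}, {"dp": [-0.119, 0.96, 0.08], "twist": 0}, {"dp": [-0.118, 0.959, 0.079], "twist": 0}]
```

Emit:
{"method": "step_arm", "body": {
  "deltas": [
    {"dp":[-0.05,-0.39,-0.25],"twist":-1},
    {"dp":[-0.02,-0.39,-0.25],"twist":-1},
    {"dp":[0,-0.39,-0.25],"twist":-1},
    {"dp":[0.03,-0.39,-0.25],"twist":-1},
    {"dp":[0.06,-0.39,-0.25],"twist":-1},
    {"dp":[0.09,-0.38,-0.25],"twist":-1},
    {"dp":[0.11,-0.38,-0.25],"twist":-1},
    {"dp":[0.14,-0.37,-0.25],"twist":-1},
    {"dp":[0.16,-0.36,-0.25],"twist":-1},
    {"dp":[0.19,-0.35,-0.25],"twist":-1},
    {"dp":[0.21,-0.33,-0.25],"twist":-1},
    {"dp":[0.24,-0.32,-0.25],"twist":-1}
  ]
}}

```text
time_s: 20.45
ee_pos: [0.7209, 0.0108, 0.281]
eef_rot: [2.78, 0.347, 2.272]
force: [1.3, -0.6, -1.0]
grip_width: 0.0003
grip_force: 0.0
```

Emit:
{"method": "step_arm", "body": {
  "deltas": [
    {"dp":[0.26,-0.3,-0.25],"twist":-1},
    {"dp":[0.28,-0.28,-0.25],"twist":-1},
    {"dp":[0.3,-0.26,-0.25],"twist":-1},
    {"dp":[0.31,-0.24,-0.25],"twist":-1},
    {"dp":[0.33,-0.22,-0.25],"twist":-1},
    {"dp":[0.34,-0.19,-0.25],"twist":-1},
    {"dp":[0.36,-0.17,-0.25],"twist":-1},
    {"dp":[0.37,-0.14,-0.25],"twist":-1},
    {"dp":[0.38,-0.12,-0.25],"twist":-1},
    {"dp":[0.38,-0.09,-0.25],"twist":-1},
    {"dp":[0.39,-0.06,-0.25],"twist":-1},
    {"dp":[0.39,-0.04,-0.25],"twist":-1}
  ]
}}

```text
time_s: 21.65
ee_pos: [0.4974, 0.0022, 0.2969]
eef_rot: [-3.107, 0.495, -3.101]
force: [0.3, -0.6, -0.0]
grip_width: 0.0005
grip_force: 0.0
```

Emit:
{"method": "step_arm", "body": {
  "deltas": [
    {"dp":[0.39,0,-0.25],"twist":-1},
    {"dp":[0.39,0.02,-0.25],"twist":-1},
    {"dp":[-0.12,0.96,0.08],"twist":0},
    {"dp":[-0.12,0.96,0.08],"twist":0},
    {"dp":[-0.12,0.96,0.08],"twist":0},
    {"dp":[-0.12,0.96,0.08],"twist":0},
    {"dp":[-0.12,0.96,0.08],"twist":0},
    {"dp":[-0.12,0.96,0.08],"twist":0},
    {"dp":[-0.12,0.96,0.08],"twist":0},
    {"dp":[0,0,0],"twist":0}
  ]
}}

```text
time_s: 22.65
ee_pos: [0.4617, 0.2749, 0.2692]
eef_rot: [-3.035, 0.484, -2.943]
force: [-0.2, 0.0, 0.0]
grip_width: 0.0005
grip_force: 0.0
```

```bash
python3 - <<'E'
from fit import *
o=ctrl.get_obs();print({k:np.round(o[k],3) for k in('time_s','qpos','ee_pos','eef_rot','force')});print(R.from_euler('xyz',o['eef_rot']).as_matrix().round(3))
im,W=cloud('wrist');save('e.png',im);np.save('eW.npy',W)
for l in('air_lever','set_mark','drain','air_station'):
  for r in ctrl.cut_out('wrist',l)[:2]:
    p=W[r['pixels']];print(l,round(r['conf'],2),(np.array(r['rect'])*[640,480,640,480]).round(),np.nanmedian(p,0).round(3))
m=(W[...,0]>.4)&(W[...,1]>.08)&(W[...,2]<.18)&(W[...,2]>.02)&(W[...,0]<.75)&(W[...,1]<.45)
nn,c,q=plane(W[m],800,.002)
print(nn.round(4),c.round(4),len(q),'yaw',np.arctan2(-nn[1],-nn[0]))
E
```

```text
{'time_s': np.float64(22.65), 'qpos': array([ 0.611,  0.012,  1.78 , -0.35 ,  0.97 , -0.988]), 'ee_pos': array([0.462, 0.275, 0.269]), 'eef_rot': array([-3.035,  0.484, -2.943]), 'force': array([-0.249,  0.021,  0.004])}
[[-0.868 -0.148  0.475]
 [-0.174  0.985 -0.013]
 [-0.465 -0.094 -0.88 ]]
air_lever 0.89 [271. 221. 390. 251.] [0.542 0.284 0.132]
set_mark 0.55 [351. 127. 376. 151.] [0.483 0.301 0.062]
drain 0.86 [158. 255. 223. 295.] [0.603 0.166 0.151]
air_station 0.57 [155. 255. 223. 297.] [0.604 0.166 0.151]
air_station 0.56 [ 15.  87. 434. 478.] [0.548 0.248 0.082]Traceback (most recent call last):
  File "<stdin>", line 8, in <module>
  File "fit.py", line 10, in plane
    q=p[best];c=q.mean(0);n=np.linalg.svd(q-c)[2][2];n*=np.sign(n[2]) or 1
                            ~~~~~~~~~~~~~^^^^^
    u, s, vh = gufunc(a, signature=signature)
               ~~~~~~^^^^^^^^^^^^^^^^^^^^^^^^
numpy._core._exceptions._ArrayMemoryError: Unable to allocate 16.3 GiB for an array with shape (46715, 46715) and data type float64
```

View pics/e.png

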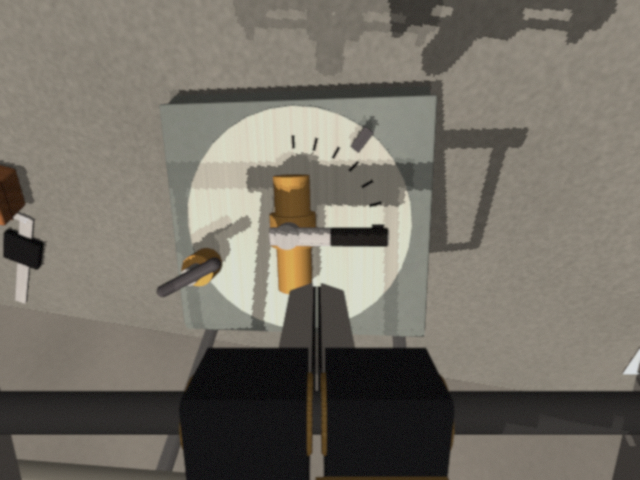

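The wrist view shows the lever pointing right to (388,237), the mark tab at (363,135), the dial centred near (299,215), and the lamp out of the way. Next I'll compute the angles in the face frame.

```bash
cat > face.py <<'E'
from fit import *
from scipy.optimize import least_squares as LS
def face(im,W,save_=None):
    m=(W[...,0]>.4)&(W[...,1]>.08)&(W[...,2]<.16)&(W[...,2]>.03)&(W[...,0]<.75)&(W[...,1]<.45)
    p=W[m];nn,c,q=plane(p[::7],800,.002)
    hsv=cv2.cvtColor(im,cv2.COLOR_RGB2HSV)
    # zero direction: horizontal in-plane axis (normal azimuth)
    ey=np.cross([0,0,1.],nn)*-1;ey/=np.linalg.norm(ey)
    if ey[1]<0:ey=-ey
    ds=np.cross(nn,ey); ds=ds if ds[2]<0 else -ds
    return nn,c,ey,ds
E
python3 - <<'E'
from face import *
im=cv2.imread('pics/e.png')[...,::-1].copy();W=np.load('eW.npy')
nn,c,ey,ds=face(im,W)
print('n',nn.round(4),'lean',np.degrees(np.arccos(nn[2])),'c',c.round(4),'yaw',np.arctan2(-nn[1],-nn[0]).round(4))
h=(W-c)@nn;A=(W-c)@ey;B=(W-c)@ds
ok=~np.isnan(h)&(W[...,0]>.4)&(W[...,1]>.05)&(W[...,1]<.45)&(W[...,2]>.02)
# face extents
f=ok&(abs(h)<.004);print('face y',np.percentile(A[f],[.3,99.7]).round(4),'ds',np.percentile(B[f],[.3,99.7]).round(4))
# dial edge: bright cream pixels
g=im.astype(int);cream=f&(g.min(2)>150)
pts=np.c_[A[cream],B[cream]];hull=cv2.convexHull((pts*1e4).astype(np.float32).reshape(-1,1,2))[:,0]/1e4
r=LS(lambda x:np.hypot(*(hull-x[:2]).T)-x[2],[*pts.mean(0),.112],loss='soft_l1',f_scale=.001).x;print('dial',r.round(4))
# lever
l=ok&(h>.046)&(h<.058);lv=np.c_[A[l],B[l]]
cc=r[:2]; k=(lv[:,0]-cc[0]>.025)&(abs(lv[:,1]-cc[1])<.03)
v=lv[k];u=np.linalg.svd(v-v.mean(0),full_matrices=False)[2][0];u*=np.sign(u[0]);print('lever',k.sum(),'ang',np.arctan2(u[1],u[0]).round(4),'range',(np.percentile((v-cc)@u,[1,99])).round(4),'perp',((v-cc).mean(0)@[-u[1],u[0]]).round(4),'h',np.median(h[l]).round(4))
# mark
rr=np.hypot(A-cc[0],B-cc[1]);mk=ctrl.cut_out('wrist','set_mark')[0]['pixels']
k=ok&mk&(h>.012);print('mark top',k.sum(),'h',np.percentile(h[k],[5,50,95]).round(4))
a,b=np.median(A[k])-cc[0],np.median(B[k])-cc[1];print('mark ang',np.arctan2(b,a).round(4),'r',np.hypot(a,b).round(4), 'mean',np.arctan2((B[k]-cc[1]).mean(),(A[k]-cc[0]).mean()).round(4))
M=c+cc[0]*ey+cc[1]*ds;print('face_mid',M.round(4));np.savez('st.npz',n=nn,ey=ey,ds=ds,M=M)
E
```

```text
n [-0.4588 -0.1041  0.8824] lean 28.066845053513994 c [0.5556 0.2574 0.0777] yaw 0.223
face y [-0.1351  0.1225] ds [-0.1346  0.0978]
dial [-0.0071 -0.0201  0.1124]
lever 1439 ang 0.0078 range [0.0258 0.0876] perp 0.001 h 0.0522
mark top 268 h [0.0144 0.0157 0.017 ]
mark ang 0.8978 r 0.1043 mean 0.8965
face_mid [0.5745 0.2544 0.0871]
```

```bash
python3 - <<'E'
from h import *
o=ctrl.get_obs();M=R.from_euler('xyz',o['eef_rot']).as_matrix();p=o['ee_pos']
S=np.load('st.npz');lampc=S['M']
yaw=.223;ex=np.array([np.cos(yaw),np.sin(yaw),0])
Q=[]
for n in('scene','top'):
    im,W=cloud(n);q=W.reshape(-1,3);q=q[~np.isnan(q).any(1)]
    l=q[(q[:,2]>.3)&(q[:,2]<.36)&(abs((q-lampc)@ex+.03)<.03)]
    print(n,'lamp x(st)',np.percentile((l-lampc)@ex+.12,[2,50,98]).round(3),'z',np.percentile(l[:,2],[50,98]).round(3),len(l))
    t=(q-p)@M;Q.append(t)
t=np.vstack(Q);t=t[(abs(t[:,0])<.13)&(abs(t[:,1])<.13)&(t[:,2]<.01)&(t[:,2]>-.4)]
for a in np.arange(-.4,0,.025):
    k=t[(t[:,2]>=a)&(t[:,2]<a+.025)]
    if len(k)>10:print(a.round(3),len(k),'x',np.percentile(k[:,0],[1,99]).round(3),'y',np.percentile(k[:,1],[1,99]).round(3))
E
```

```text
scene lamp x(st) [0.083 0.096 0.117] z [0.343 0.348] 818
top lamp x(st) [0.08  0.089 0.115] z [0.343 0.347] 1148
-0.4 1340 x [0.038 0.095] y [-0.129 -0.013]
-0.375 1250 x [0.02 0.09] y [-0.129  0.01 ]
-0.35 1549 x [-0.014  0.103] y [-0.128  0.032]
-0.325 2731 x [-0.045  0.089] y [-0.11  0.05]
-0.3 2180 x [-0.059  0.078] y [-0.097  0.06 ]
-0.275 949 x [-0.062  0.07 ] y [-0.081  0.056]
-0.25 320 x [-0.055  0.015] y [-0.065  0.021]
-0.225 332 x [-0.035  0.023] y [-0.036  0.02 ]
-0.2 686 x [-0.038  0.029] y [-0.043  0.024]
-0.175 368 x [-0.023  0.019] y [-0.044  0.015]
-0.15 1940 x [-0.035  0.031] y [-0.091  0.087]
-0.125 1030 x [-0.036  0.03 ] y [-0.088  0.079]
-0.1 133 x [-0.034  0.027] y [-0.083  0.075]
-0.075 120 x [-0.012  0.009] y [-0.016  0.012]
-0.05 956 x [-0.115  0.005] y [-0.06   0.081]
-0.025 925 x [-0.128  0.005] y [-0.129  0.069]
```

```bash
cat > lv.py <<'E'
from plan import *
S=np.load('st.npz')
def fp(th,r,off,h): # lever at angle th; finger at radius r, off behind (clockwise side), h above face
    e=np.cos(th)*S['ey']+np.sin(th)*S['ds'];t=-np.sin(th)*S['ey']+np.cos(th)*S['ds']
    return S['M']+r*e-off*t+h*S['n']
E
python3 -c "
from lv import *
plan([fp(0,.07,.024,.12),fp(0,.07,.024,.037)])"
```

```text
6
[{"dp": [-0.258, 0.341, 0.722], "twist": 0}, {"dp": [-0.258, 0.341, 0.723], "twist": 0}, {"dp": [-0.258, 0.34, 0.722], "twist": 0}, {"dp": [-0.003, 0.083, 0.687], "twist": 0}, {"dp": [-0.004, 0.083, 0.687], "twist": 0}, {"dp": [-0.003, 0.083, 0.686], "twist": 0}]
```

Emit:
{"method": "step_arm", "body": {
  "deltas": [
    {"dp":[-0.26,0.34,0.72],"twist":0},
    {"dp":[-0.26,0.34,0.72],"twist":0},
    {"dp":[-0.26,0.34,0.72],"twist":0},
    {"dp":[0,0,0],"twist":0},
    {"dp":[0,0,0],"twist":0}
  ]
}}

```text
time_s: 23.55
ee_pos: [0.5244, 0.315, 0.204]
eef_rot: [-3.034, 0.483, -2.947]
force: [-0.1, 0.7, 1.1]
grip_width: 0.0004
grip_force: 0.0
```

```bash
python3 -c "
from lv import *
o=ctrl.get_obs();print(o['ee_pos'],o['force'],o['time_s']);plan([fp(0,.07,.024,.037)])
im,W=cloud('wrist');save('f.png',im)"
```

```text
[0.52439586 0.31504293 0.20396938] [-0.07138368  0.68235026  1.06038509] 23.55
3
[{"dp": [-0.007, 0.081, 0.685], "twist": 0}, {"dp": [-0.007, 0.081, 0.685], "twist": 0}, {"dp": [-0.008, 0.081, 0.685], "twist": 0}]
```

View pics/f.png

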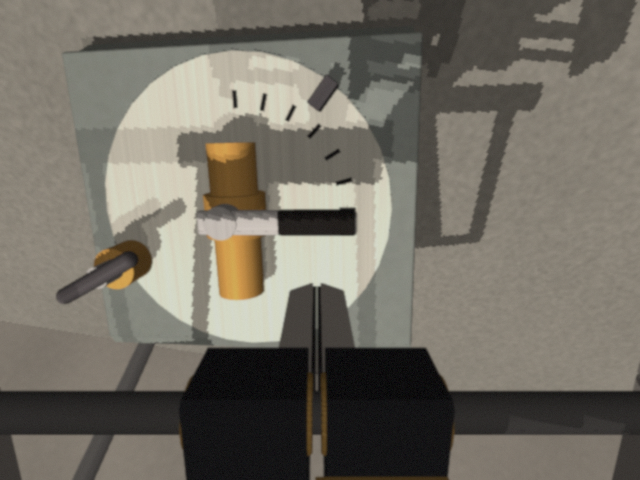

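The fingers at (316,290) sit up-slope of the lever grip (315,222). I'll descend and push.

Emit:
{"method": "step_arm", "body": {
  "deltas": [
    {"dp":[0,0.08,0.68],"twist":0},
    {"dp":[0,0.08,0.68],"twist":0},
    {"dp":[0,0.08,0.68],"twist":0},
    {"dp":[0,0,0],"twist":0},
    {"dp":[0,0,0],"twist":0}
  ]
}}

```text
time_s: 24.1
ee_pos: [0.5616, 0.3236, 0.1331]
eef_rot: [-3.035, 0.485, -2.947]
force: [-0.2, 0.0, 0.0]
grip_width: 0.0003
grip_force: 0.0
```

```bash
python3 -c "
from lv import *
o=ctrl.get_obs();print(o['ee_pos'],o['force'],o['time_s']);plan([fp(0,.07,.016,.037)]+[fp(t,.07,.016+.006*t,.037) for t in (.13,.26,.39,.52,.65,.75)])"
```

```text
[0.56160018 0.32363063 0.13307697] [-0.15199558  0.04556516  0.01921214] 24.1
7
[{"dp": [0.2, -0.009, 0.058], "twist": 0}, {"dp": [0.212, 0.035, -0.003], "twist": 0}, {"dp": [0.215, 0.009, 0], "twist": 0}, {"dp": [0.215, -0.017, 0.003], "twist": 0}, {"dp": [0.213, -0.041, 0.006], "twist": 0}, {"dp": [0.207, -0.067, 0.009], "twist": 0}, {"dp": [0.153, -0.068, 0.009], "twist": 0}]
```

Emit:
{"method": "step_arm", "body": {
  "deltas": [
    {"dp":[0.2,0,0.06],"twist":0},
    {"dp":[0.21,0.03,0],"twist":0},
    {"dp":[0.21,0.01,0],"twist":0},
    {"dp":[0.21,-0.02,0],"twist":0},
    {"dp":[0.21,-0.04,0.01],"twist":0},
    {"dp":[0.21,-0.07,0.01],"twist":0},
    {"dp":[0.15,-0.07,0.01],"twist":0},
    {"dp":[0,0,0],"twist":0},
    {"dp":[0,0,0],"twist":0}
  ]
}}

```text
time_s: 25.0
ee_pos: [0.5154, 0.3076, 0.1025]
eef_rot: [-3.034, 0.483, -2.947]
force: [1.4, 0.3, 0.0]
grip_width: 0.0004
grip_force: 0.0
```

```bash
cat > la.py <<'E'
from lv import *
o=ctrl.get_obs();print(o['ee_pos'],o['force'],o['time_s'])
im,W=cloud('wrist');D=W-S['M'];h=D@S['n'];A=D@S['ey'];B=D@S['ds']
p=o['ee_pos']-S['M'];print('tcp',p@S['ey'],p@S['ds'],p@S['n'])
rs=ctrl.cut_out('wrist','air_lever')
for r in rs[:1]:
    k=r['pixels']&(h>.045)&(h<.06)&(np.hypot(A,B)>.025)&(np.hypot(A,B)<.095)
    v=np.c_[A[k],B[k]];u=np.linalg.svd(v-v.mean(0),full_matrices=False)[2][0];u*=np.sign(u[0]);m=v.mean(0)
    print(round(r['conf'],2),k.sum(),'dir',np.arctan2(u[1],u[0]).round(3),'centroid ang',np.arctan2(m[1],m[0]).round(3),'perp',(m@[-u[1],u[0]]).round(4))
rs=ctrl.cut_out('wrist','set_mark')
for r in rs[:1]:
    k=r['pixels']&(h>.012)&(h<.022);print('mark',round(r['conf'],2),k.sum(),np.arctan2(np.median(B[k]),np.median(A[k])).round(3))
E
python3 la.py
```

```text
[0.5153779  0.30761736 0.10246568] [1.44112054 0.26266978 0.01322811] 25.0
tcp 0.06502092323927953 0.033268958298005434 0.03509866713070097
0.71 4792 dir 0.773 centroid ang 0.796 perp 0.0014
mark 0.76 838 0.9
```

Emit:
{"method": "step_arm", "body": {
  "deltas": [
    {"dp":[0.06,-0.07,0],"twist":0},
    {"dp":[0.06,-0.07,0],"twist":0},
    {"dp":[0,0,0],"twist":0},
    {"dp":[0,0,0],"twist":0}
  ]
}}

```text
time_s: 25.55
ee_pos: [0.5123, 0.3013, 0.1011]
eef_rot: [-3.035, 0.484, -2.947]
force: [-0.1, 0.4, -0.0]
grip_width: 0.0002
grip_force: 0.3
```

```bash
python3 la.py
```

```text
[0.51228808 0.30132071 0.10113881] [-0.08399713  0.35743214 -0.00092427] 25.55
tcp 0.05956367014647486 0.037781138402906554 0.03600087576162434
0.93 4626 dir 0.854 centroid ang 0.886 perp 0.0019
mark 0.69 857 0.9
```

Emit:
{"method": "step_arm", "body": {
  "deltas": [
    {"dp":[0.04,-0.04,0],"twist":0},
    {"dp":[0,0,0],"twist":0},
    {"dp":[0,0,0],"twist":0},
    {"dp":[-0.4,0.4,0],"twist":0},
    {"dp":[-0.1,0.1,-0.9],"twist":0},
    {"dp":[0,-0.1,-0.9],"twist":0},
    {"dp":[0,-0.2,-0.9],"twist":0},
    {"dp":[0,0,0],"twist":0},
    {"dp":[0,0,0],"twist":0}
  ]
}}

```text
time_s: 26.6
ee_pos: [0.4761, 0.3125, 0.2044]
eef_rot: [-3.035, 0.484, -2.947]
force: [0.4, -0.1, -0.8]
grip_width: 0.0007
grip_force: 0.0
```

```bash
python3 la.py; python3 -c "
from h import *
im,W=cloud('wrist');save('g.png',im)"
```

```text
[0.47613081 0.31251839 0.2044312 ] [ 0.385991   -0.13565706 -0.77366698] 26.6
tcp 0.0784815702548621 0.018111291139214995 0.14257134770452937
0.93 2063 dir 0.896 centroid ang 0.901 perp 0.0003
mark 0.8 390 0.898
```

View pics/g.png

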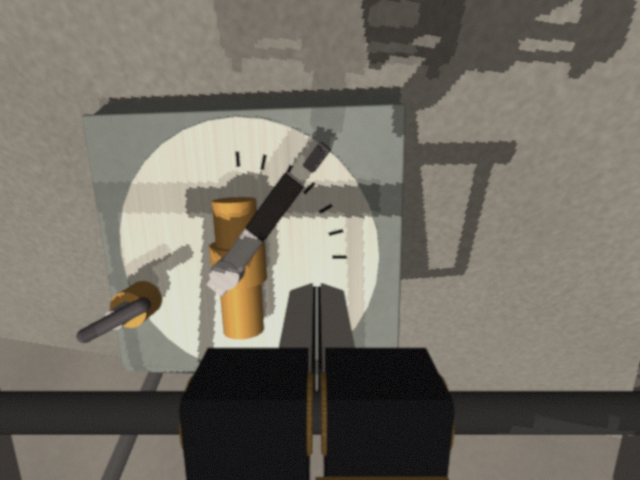

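The lever at (260,215) lines up with the mark tab (317,155), reading 0.90 against 0.898. One last check of the panels and bystanders before handing in.

```bash
python3 meas.py; python3 - <<'E'
from h import *
im,W=cloud('top')
for l in('part','bottle','case','drain'):
  for r in ctrl.cut_out('top',l)[:1]: print(l,round(r['conf'],2),np.nanmedian(W[r['pixels']],0).round(3))
o=ctrl.get_obs();print(o['time_s'],o['joint_vel'].round(3))
E
```

```text
[0.47612878 0.31229457 0.202726  ] -0.07669567721325854 0.5804951901190442 [ 0.45728424 -0.73135244 -0.00514159] 26.8
top L top 88 [0.0647 0.0687 0.0723] 0.101
top L 137 ang 1.595 s@.1 0.0714
top R top 80 [0.0605 0.0635 0.067 ] 0.1
top R 174 ang 1.611 s@.1 0.0613
top F top 86 [0.0628 0.067  0.0708] 0.1
top F 167 ang 1.571 s@.1 0.0635
scene L top 129 [0.062  0.0658 0.0698] 0.101
scene L 227 ang 1.58 s@.1 0.0624
scene R top 143 [0.0632 0.0672 0.0707] 0.101
scene R 187 ang 1.619 s@.1 0.0706
scene F top 155 [0.0652 0.0697 0.0736] 0.101
scene F 469 ang 1.581 s@.1 0.0727
part 0.68 [ 0.505 -0.28   0.024]
bottle 0.86 [ 0.652 -0.43   0.097]
case 0.98 [ 0.656 -0.144  0.043]
drain 0.43 [0.616 0.148 0.155]
27.15 [ 0.    -0.003 -0.002 -0.     0.001  0.   ]
```

```bash
python3 -c "
from station import ctrl
print(ctrl.hand_in())"
```

```text
the job is handed in; nothing more can be done
None
```

The job is handed in at about 27 s, with no result reported back: all three panels are upright (about 1.59, 1.61 and 1.57 rad), then the lever was set to about 0.90 rad against the mark's 0.898, and the set mark, part, bottle, case and drain handle look unmoved.

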